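# Shut and bolt the instrument drawer

## Robot

A 6-joint arm with a two-finger parallel gripper is mounted at the origin on the work surface. World frame = base frame: x ahead of the robot, y to its left, z up, the work surface at z = 0. Lengths are in m, angles in degrees, forces in N, time in s.
With the tool pointing down it reaches from about 0.4 to 0.825 m from the base axis. Payload 7 kg.
Tool frame: the origin (TCP) lies between the finger pads; the fingertips stand ctrl.tip_extent ahead of it and the grasp point (between the pads) lies 2 mm behind it (ctrl.tip_extent is the distance from the TCP to the fingertips, in m); z points along the fingers, y is the direction in which the jaws open and shut (so a half turn about z gives the same grasp; the last joint's range is limited). The gripper opens to 88 mm and grips with 3 to 60 N. Pads are 19 mm wide; open, the fingers measure 130 mm over their backs; the gripper's body (78 mm by 193 mm) begins 47 mm behind the grasp point.
Start: joints at [-51.102, 20.546, 0.682, 0, -70.136, -16.507], TCP at [0.257, -0.624, 0.244] pointing down, gripper open.
Joint ranges: [-176.03, 176.03], [-82.01, 121.73], [-58.28, 71.71], [-173.87, 95.51], [-174.79, -0.11], [-173.66, 173.66]. Speed limits (degrees/s): [136.94, 136.94, 172.46, 180, 180, 180].

## Interface

Orientations are given as [roll, pitch, yaw] about the fixed x, y, z axes, in that order (R = Rz(yaw) Ry(pitch) Rx(roll)).
In Python, from plant import ctrl gives the robot as it stands.
- The arm moves only by the shell command python3 -m handwheel 'ROWS' [OPENING]. ROWS is JSON, a list of rows, each a list of 6 numbers: the shift along the tool's x, y, z in m, then the turn, a rotation vector about the tool's x, y, z in rad. In form: [[dx, dy, dz, ax, ay, az], ...]. A call has 1 to 8 rows; each row is the pose to reach, as a shift and turn from the pose commanded when the call began, along the tool's axes at that moment; what a row does not reach only later rows make up. A row lasts 1/8 s, in which the tool goes at most 62.5 mm and 10.7 degrees, less where a joint would pass 70% of its speed; a pose out of reach is approached as far as the arm can. A call with a gripper value outside its range is refused whole. OPENING is the closure, from -1 (fully open) to 1 (shut), so that 0 is half open, set as the call begins (- or left out, the last holds). The fingers move at their own pace and stop on an object; the grip force is fixed at half the most. Time passes only in rows, so rows that repeat a pose let the fingers close. It gives the time, the measured TCP pose, the force and the opening at its end, in the units of the state.
- ctrl.get_obs(): the state, without advancing time (a new reading comes with each control period).
- ctrl.snapshot(name): name is "side" or "top" or "wrist"; returns a dict with "img" (420x560x3 uint8, blue, green, red), "fx", "fy", "cx", "cy" (pixels), "distortion" ([k1, k2, p1, p2, k3] as OpenCV has them; the pictures are not rectified), "R" (3x3) and "t" (3): a world point X has camera coordinates R X + t. Camera axes: x right, y down, z forward; pixel columns grow to the right and rows downward; lengths in m; the calibration is good to about 2 mm. A picture is of the moment at which its call begins. There is no depth.
- ctrl.close_job(): hands the job in, once; it reports no verdict.
The state is a dict: "clock": time; "joint_pos": joint angles; "qvel": joint speeds; "tau": joint torques, N m; "tool_pos": TCP position; "orientation": TCP orientation; "force": force on the tool from outside, world axes, zero at the start; "moment": the same for the moment, N m; "opening": finger opening in m.
Only numpy, scipy, OpenCV 4.12 (cv2) and the standard library are available. Lean on these libraries where they do the work, as an engineer would, in place of code of your own. Each camera call takes 0.05 s, during which the arm holds its last target.

## Task

The top drawer of the green instrument cabinet has been left pulled out. Push it fully home, gently enough that nothing in it tips over, then slide the steel bolt on the cabinet's top all the way through its keeper so that the drawer cannot run out again. Leave the things on the cabinet and on the bench where they are.

Things in the scene. Friction and masses are not known exactly. Their poses are not given: they have to be found in the camera images.
- cabinet: Green steel bench cabinet, 280 mm deep (x), 360 wide (y), 180 high, fixed. Origin: centre of its underside on the bench; x points from its front to its back, y to its left side as the robot sees it, z up. Carcass front: plane x = -140 mm; top: z = 180 mm. The bolt's rod lies on the top along x = -95 mm, parallel to y. The lower drawer is shut and stays so.
- drawer (a joint): Top drawer of the cabinet: how far it is pulled out, in m, along the cabinet's -x. 0 = fully home against its stop; starts at 0.085 to 0.12; 0.16 at most. It runs with about 3 N of friction plus 12 N per m/s and stays where it is left.
- drawer_front (a point): Middle of the top edge of the top drawer's green front, on its outer face (towards the robot); axes as the cabinet's. The front is 340 mm wide, 94 high (downwards from here), 18 thick; shut, this face is 18 mm in front of the carcass and the edge level with the cabinet's top. A cup pull 90 mm wide sticks out 18 mm at its middle, 33 to 60 mm below the edge; else flat, but for a thin card frame.
- keeper (a point): Centre of the keeper's opening, 16 mm above cabinet-top level, 96 mm left (+y) of the cabinet's middle: a steel arch 34 mm wide (x), 22 long (y), 35 high on a strap welded to the drawer front's top edge; it travels with the drawer. Opening 24 mm wide, running along y. With the drawer over about 5 mm out the bolt strikes the arch, and a bolt already slid out stops the drawer.
- bolt (a joint): Steel barrel bolt on the cabinet's top, a rod 14 mm thick, 188 mm long, in two guide saddles: how far it is slid out, in m, along the cabinet's +y, towards the keeper. Starts drawn back at 0 to 0.006; at 0.05 it is against its stop, its tip 16 mm beyond the far side of the keeper. About 3 N of friction plus 12 N per m/s; it stays where it is left.
- bolt_knob (a point): Centre of the 26 mm steel ball by which the bolt is moved, on a 10 mm stem on the rod, 47 mm above the cabinet's top; axes as the cabinet's. At joint 0 it is 30 mm right (-y) of the cabinet's middle. The guide saddles (15 mm long, centred 52 mm right and 48 mm left of the middle) are only 29 mm high above the top, lower than the ball's underside (34 mm).
- bolt_tip (a point): Centre of the end face of the bolt's rod, the end that enters the keeper; axes as the cabinet's.
- mortar: White porcelain mortar, 82 mm across, 50 mm high, standing loose in the drawer. Origin: centre of its underside.
- tin_a: Round aluminium sample tin, 70 mm across, 42 mm high, standing loose in the drawer. Origin: centre of its underside.
- clamp: Steel screw clamp gripping a glass slide holder, about 76 by 85 by 22 mm, lying loose in the drawer. Origin: centre of its underside.
- tin_b: Round aluminium sample tin, 70 mm across, 42 mm high, on the cabinet's top behind the bolt. Origin: centre of its underside.
- dish: White porcelain dish, 100 mm across, 35 mm high, on the cabinet's top behind the bolt. Origin: centre of its underside.
- balance: Brass spring balance lying flat on the bench to the left of the cabinet's front, 200 mm long with ring and hook, 36 mm wide, 15 mm thick. Origin: under the middle of its case; x along its length.
- slide_box: Wooden slide box, 92 by 122 by 43 mm, on the bench to the right of the cabinet's front. Origin: centre of its underside.
- jar: Glass jar, 72 mm across, 100 mm high, on the bench to the right of the cabinet. Origin: centre of its underside.

How it is judged:
By the outcome, as a careful person would: the job done as asked, in the order asked, and still so for the second after the job is handed in, with the robot touching nothing.
It also fails if it takes over 43 s, if anything falls off the work surface, if the arm or the gripper's body presses on something with over 40 N, if the wrist force passes 120 N, or if a joint passes its speed limit or range.

## Working session

There is one attempt and no reset: what is moved stays moved. The work goes in short steps, Python scripts to look and compute and a shell command to move; the robot and the scene stay as the last step left them, time stands still between calls to the robot, and variables do not carry over. Pictures are saved under pics/ and viewed, and the job is handed in when it is done.

```bash
ls; mkdir -p pics; python3 - <<'E'
from plant import ctrl
import cv2
print(ctrl.get_obs(), ctrl.tip_extent)
for n in ("side","top","wrist"):
    s=ctrl.snapshot(n); cv2.imwrite(f"pics/{n}0.png",s["img"]); print(n,s["fx"],s["fy"],s["cx"],s["cy"],s["distortion"],s["R"],s["t"])
E
```

```text
pics
{'clock': 0.0, 'joint_pos': array([-5.11007244e+01,  2.05925058e+01,  6.34469671e-01, -2.04342006e-02,
       -7.01365851e+01, -1.65061828e+01]), 'qvel': array([-0.0453034 ,  0.09458857,  0.0643891 ,  0.0147666 , -0.00619901,
       -0.01959137]), 'tau': array([-3.52452393e-03, -5.82719135e+01,  2.93039149e+01,  6.99730396e+00,
        6.58247009e-03, -1.91410527e-04]), 'tool_pos': array([ 0.25694327, -0.62368542,  0.24261489]), 'orientation': array([ 1.79903820e+02, -8.46855620e-03, -1.57613859e+02]), 'force': array([-0.22900817,  0.68912968,  0.09045875]), 'moment': array([-0.01966781, -0.00435354, -0.02658605]), 'opening': 0.0874695847059318} 0.017
side 442.1145025419087 442.1145025419087 279.9612238916295 208.39960925617441 [-0.02961681  0.          0.          0.          0.        ] [[-5.98904313e-01  8.00820248e-01 -7.43821318e-04]
 [ 6.84586776e-01  5.11495155e-01 -5.19339631e-01]
 [-4.15517231e-01 -3.11543955e-01 -8.54567607e-01]] [ 0.35033637 -0.32166121  1.54474854]
top 542.0379894541494 542.0379894541494 286.3615029910687 215.73932491812855 [-0.21159472  0.          0.          0.          0.        ] [[ 0.0231965  -0.99970849 -0.00669774]
 [-0.98469383 -0.02168947 -0.17293824]
 [ 0.17274255  0.01060679 -0.9849099 ]] [0.01126272 0.59493331 1.21712596]
wrist 341.1778870692271 341.1778870692271 284.58528868738756 203.75973847457823 [-0.02854211  0.          0.          0.          0.        ] [[-0.38196908  0.9241726   0.00215119]
 [ 0.88559614  0.36535758  0.28676352]
 [ 0.26423304  0.11143988 -0.95799898]] [ 0.67355649 -0.03635454  0.39273195]
```

View pics/top0.png

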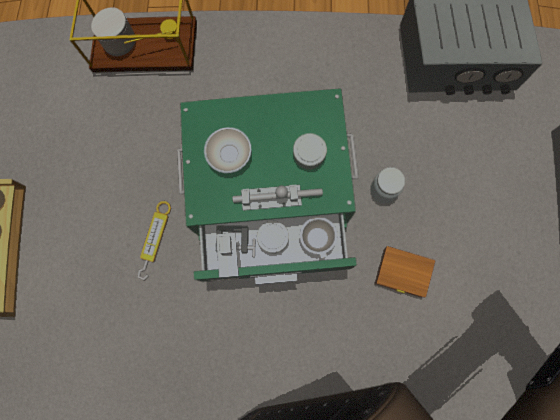

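View pics/side0.png

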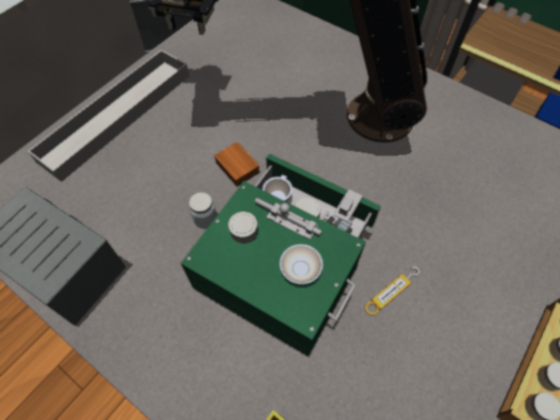

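```bash
cat > h.py <<'E'
import numpy as np, cv2
from plant import ctrl
def K(s): return np.array([[s["fx"],0,s["cx"]],[0,s["fy"],s["cy"]],[0,0,1.]])
def ray(s,uv):
    n=cv2.undistortPoints(np.array(uv,float).reshape(-1,1,2),K(s),np.array(s["distortion"],float)).reshape(-1,2)
    R=np.array(s["R"]);t=np.array(s["t"])
    return -R.T@t, np.c_[n,np.ones(len(n))]@R
def onz(s,uv,z):
    o,d=ray(s,uv); return o+d*((z-o[2])/d[:,2])[:,None]
def proj(s,X):
    return cv2.projectPoints(np.array(X,float).reshape(-1,1,3),cv2.Rodrigues(np.array(s["R"]))[0],np.array(s["t"]),K(s),np.array(s["distortion"],float))[0].reshape(-1,2)
def two(s1,u1,s2,u2):
    o1,d1=ray(s1,u1);o2,d2=ray(s2,u2)
    d1=d1[0];d2=d2[0]
    a=np.linalg.lstsq(np.c_[d1,-d2],o2-o1,rcond=None)[0]
    p,q=o1+a[0]*d1,o2+a[1]*d2
    return (p+q)/2,np.linalg.norm(p-q)
E
python3 - <<'E'
from h import *
s=ctrl.snapshot("top");im=s["img"]
cv2.imwrite("pics/topz.png",cv2.resize(im[80:300,165:365],None,fx=2.7,fy=2.7,interpolation=cv2.INTER_CUBIC))
t=ctrl.snapshot("side")
cv2.imwrite("pics/sidez.png",cv2.resize(t["img"][140:350,170:390],None,fx=2.8,fy=2.8,interpolation=cv2.INTER_CUBIC))
h=cv2.cvtColor(im,cv2.COLOR_BGR2HSV)
m=cv2.inRange(h,(65,90,30),(90,255,255))
m[:80]=0
cv2.imwrite("pics/mask.png",m)
n,l,st,c=cv2.connectedComponentsWithStats(m)
for i in range(1,n):
    if st[i][4]>150:
        cs,_=cv2.findContours((l==i).astype(np.uint8),0,2)
        print(st[i],cv2.minAreaRect(cs[0]),cv2.approxPolyDP(cs[0],5,True).reshape(-1,2).tolist())
E
```

```text
[  181    89   174   138 15771] ((265.0498352050781, 156.92691040039062), (124.1880111694336, 168.31939697265625), 84.99935913085938) [[340, 89], [181, 103], [187, 225], [353, 211]]
[239 258 117  18 837] ((296.8657531738281, 266.4897155761719), (7.680825710296631, 116.78397369384766), 84.92039489746094) [[355, 261], [239, 268], [239, 275]]
[194 270  24   9 181] ((205.58187866210938, 274.2278747558594), (7.583166122436523, 23.348169326782227), 86.18592071533203) [[217, 270], [194, 276], [217, 277]]
```

View pics/topz.png

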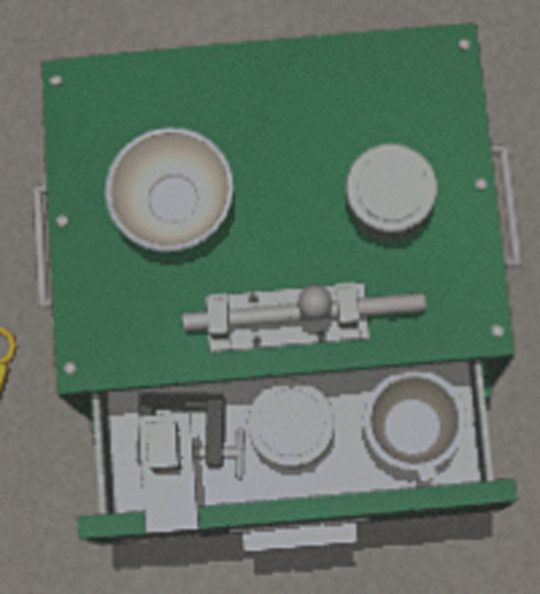

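View pics/sidez.png

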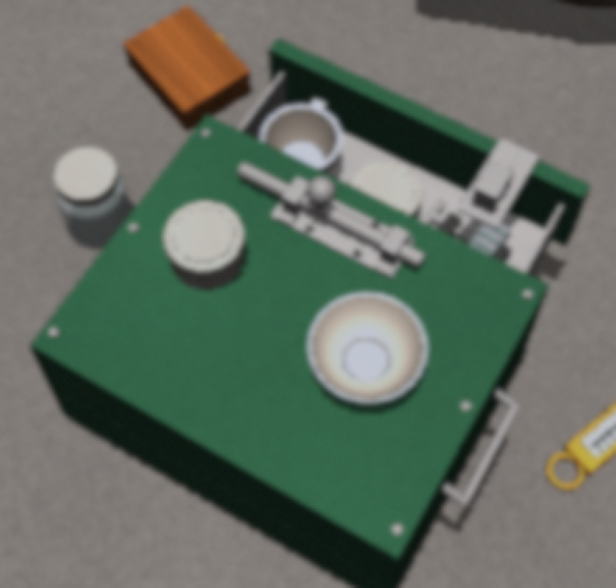

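```bash
cat > m.py <<'E'
from h import *
def lines(m,c):
    pass
def cab():
    s=ctrl.snapshot("top");t=ctrl.snapshot("side")
    return s,t
E
python3 - <<'E'
from h import *
s=ctrl.snapshot("top");t=ctrl.snapshot("side")
print("cam",ray(s,[[0,0]])[0],ray(t,[[0,0]])[0])
def edges(s,val,seed,zoom=None):
    h=cv2.cvtColor(s["img"],cv2.COLOR_BGR2HSV)
    m=cv2.inRange(h,(60,90,val),(90,255,255))
    n,l,st,c=cv2.connectedComponentsWithStats(m)
    mm=(l==l[seed[1],seed[0]]).astype(np.uint8)
    cs,_=cv2.findContours(mm,0,2); c=max(cs,key=cv2.contourArea)
    hull=cv2.convexHull(c)
    return cv2.approxPolyDP(hull,5,True).reshape(-1,2), c
for nm,x,seed in(("top",s,(265,120)),("side",t,(240,265))):
    for val in (60,75,85):
        q,c=edges(x,val,seed)
        P=onz(x,q,0.18)
        print(nm,val,q.tolist(),P.round(4).tolist(), np.linalg.norm(P-np.roll(P,1,0),axis=1).round(4))
E
```

```text
cam [0.37531646 0.01125343 1.30172156] [1.07189261 0.36522876 1.15330123]
top 60 [[340, 89], [353, 211], [187, 225], [181, 103]] [[0.8605, -0.0892, 0.18], [0.5853, -0.117, 0.18], [0.5476, 0.2328, 0.18], [0.8215, 0.2636, 0.18]] [0.355  0.2766 0.3518 0.2757]
top 75 [[340, 89], [353, 211], [187, 225], [181, 103]] [[0.8605, -0.0892, 0.18], [0.5853, -0.117, 0.18], [0.5476, 0.2328, 0.18], [0.8215, 0.2636, 0.18]] [0.355  0.2766 0.3518 0.2757]
top 85 [[340, 89], [354, 210], [187, 225], [181, 103]] [[0.8605, -0.0892, 0.18], [0.5875, -0.1191, 0.18], [0.5476, 0.2328, 0.18], [0.8215, 0.2636, 0.18]] [0.355  0.2747 0.3541 0.2757]
side 60 [[244, 181], [364, 242], [312, 338], [182, 263]] [[0.5875, -0.1182, 0.18], [0.5523, 0.2344, 0.18], [0.8228, 0.2657, 0.18], [0.8623, -0.0861, 0.18]] [0.2766 0.3543 0.2723 0.3541]
side 75 [[243, 182], [364, 242], [311, 338], [182, 263]] [[0.5916, -0.1183, 0.18], [0.5523, 0.2344, 0.18], [0.8241, 0.2639, 0.18], [0.8623, -0.0861, 0.18]] [0.2725 0.3548 0.2734 0.3522]
side 85 [[244, 182], [364, 242], [312, 337], [182, 263]] [[0.59, -0.1161, 0.18], [0.5523, 0.2344, 0.18], [0.821, 0.2644, 0.18], [0.8623, -0.0861, 0.18]] [0.2739 0.3525 0.2704 0.353 ]
```

```bash
cat >> h.py <<'E'
C0=np.array([.705,.073,0]);a=np.radians(6.3)
RC=np.array([[np.cos(a),-np.sin(a),0],[np.sin(a),np.cos(a),0],[0,0,1]])
def tocab(P): return (np.atleast_2d(P)-C0)@RC
def tow(P): return np.atleast_2d(P)@RC.T+C0
E
python3 - <<'E'
from h import *
s=ctrl.snapshot("top");t=ctrl.snapshot("side")
# drawer front top edge, far-right/left ends (px from zoom)
z=lambda x,y:(165+x/2.7-.3,80+y/2.7-.3)
zs=lambda x,y:(170+x/2.8-.3,140+y/2.8-.3)
for k,p in dict(Lb=z(80,518),Rb=z(515,481),Rf=z(515,502),Lf=z(80,538)).items(): print(k,tocab(onz(s,[p],.18)).round(4))
for k,p in dict(R=zs(275,43),L=zs(585,186)).items(): print("side",k,tocab(onz(t,[p],.18)).round(4))
P,e=two(s,z(315,301),t,zs(321,191)); print("knob",tocab(P).round(4),e)
print(tocab(onz(s,[z(184,321)],.196)),"tip")
print("front pts", tow([[-.258,0,.18],[-.258,-.17,.18],[-.258,.17,.18]]).round(4))
for x,n,f in((s,"topd",2.7),(t,"sided",2.8)):
    im=x["img"].copy()
    for d in (.09,.1,.11,.12):
        p=proj(x,tow([[-.158-d,-.17,.18],[-.158-d,.17,.18]]))
        print(n,d,p.round(1).tolist())
E
```

```text
Lb [[-0.2384  0.1665  0.18  ]]
Rb [[-0.2388 -0.1703  0.18  ]]
Rf [[-0.255  -0.1686  0.18  ]]
Lf [[-0.2538  0.1675  0.18  ]]
side R [[-0.2452 -0.1675  0.18  ]]
side L [[-0.248  0.166  0.18 ]]
knob [[-0.0947 -0.0281  0.2266]] 0.0011477004091384998
[[-0.09434576  0.0735655   0.196     ]] tip
front pts [[ 0.4486  0.0447  0.18  ]
 [ 0.4672 -0.1243  0.18  ]
 [ 0.4299  0.2137  0.18  ]]
topd 0.09 [[355.8, 262.2], [193.0, 276.3]]
topd 0.1 [[356.3, 267.0], [193.3, 281.1]]
topd 0.11 [[356.8, 271.8], [193.6, 285.9]]
topd 0.12 [[357.3, 276.6], [193.9, 290.7]]
sided 0.09 [[267.7, 154.0], [380.1, 206.8]]
sided 0.1 [[269.5, 151.6], [381.6, 203.9]]
sided 0.11 [[271.4, 149.2], [383.2, 201.1]]
sided 0.12 [[273.2, 146.8], [384.7, 198.4]]
```

```bash
cat >> h.py <<'E'
from scipy.spatial.transform import Rotation as Ro
def rel(Pw,yaw=-173.7):
    o=ctrl.get_obs(); R=Ro.from_euler('xyz',o["orientation"],degrees=True); T=Ro.from_euler('xyz',[180,0,yaw],degrees=True)
    return R.inv().apply(np.array(Pw)-o["tool_pos"]).round(4),(R.inv()*T).as_rotvec().round(4)
E
python3 - <<'E'
from h import *
p=tow([[-.295,0,.25]])[0];print(p,rel(p)); p[2]=.175;print(rel(p))
E
```

```text
[0.41178152 0.04062838 0.25      ] (array([-0.3962,  0.5557, -0.0064]), array([ 1.000e-04, -0.000e+00,  2.808e-01]))
(array([-0.3962,  0.5556,  0.0686]), array([ 1.000e-04, -0.000e+00,  2.808e-01]))
```

```bash
python3 -m handwheel '[[-0.015,0.021,-0.005,0,0,0.02],[-0.045,0.063,-0.006,0,0,0.06],[-0.08,0.112,-0.006,0,0,0.1],[-0.115,0.161,-0.006,0,0,0.14],[-0.15,0.21,-0.006,0,0,0.18],[-0.185,0.26,-0.006,0,0,0.22],[-0.22,0.308,-0.006,0,0,0.26],[-0.25,0.35,-0.006,0,0,0.281]]' 1
python3 - <<'E'
from h import *
p=tow([[-.295,0,.25]])[0];print(rel(p)); p[2]=.175;print(rel(p))
E
```

```text
clock: 1.45
tool_pos: [0.3551, -0.2035, 0.25]
orientation: [-180.0, 0.1, -173.7]
force: [1.7, -0.1, 0.8]
opening: 0.0132
(array([-8.300e-02,  2.365e-01,  1.000e-04]), array([-0.0003,  0.0015, -0.0008]))
(array([-0.0829,  0.2365,  0.0751]), array([-0.0003,  0.0015, -0.0008]))
```

```bash
python3 -m handwheel '[[-0.018,0.05,0,0,0,0],[-0.036,0.1,0,0,0,0],[-0.055,0.155,0,0,0,0],[-0.073,0.21,0,0,0,0],[-0.083,0.2365,0,0,0,0],[-0.083,0.2365,0.03,0,0,0],[-0.083,0.2365,0.06,0,0,0],[-0.083,0.2365,0.075,0,0,0]]' 1
python3 - <<'E'
from h import *
o=ctrl.get_obs();print(tocab(o["tool_pos"]),o["force"],o["opening"])
s=ctrl.snapshot("top");t=ctrl.snapshot("side")
cv2.imwrite("pics/t1.png",np.hstack([cv2.resize(s["img"][170:350,165:365],None,fx=2,fy=2),cv2.resize(t["img"][80:260,200:400],None,fx=2,fy=2)]))
cv2.imwrite("pics/w1.png",ctrl.snapshot("wrist")["img"])
E
```

```text
clock: 2.45
tool_pos: [0.4108, 0.0388, 0.1733]
orientation: [-180.0, -0.1, -173.7]
force: [-0.5, -0.2, -0.3]
opening: 0.0004
[[-0.2961471  -0.00170637  0.17330791]] [-0.51378579 -0.2296368  -0.29805457] 0.0003935869817441955
```

View pics/t1.png

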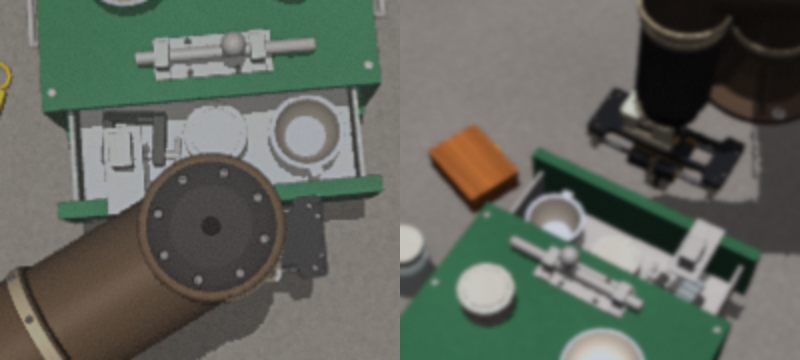

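View pics/w1.png

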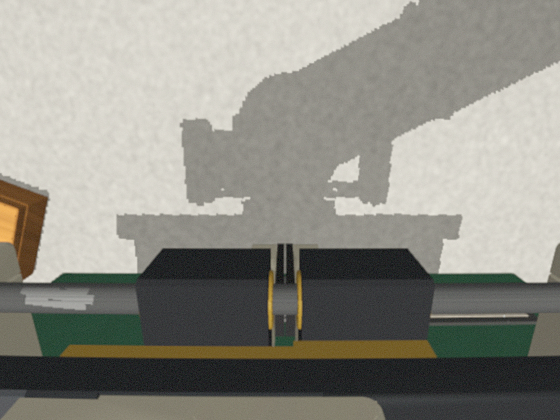

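```bash
python3 -m handwheel '[[-0.005,0,0,0,0,0],[-0.010,0,0,0,0,0],[-0.014,0,0,0,0,0],[-0.018,0,0,0,0,0],[-0.022,0,0,0,0,0],[-0.026,0,0,0,0,0],[-0.030,0,0,0,0,0],[-0.034,0,0,0,0,0]]' 1
python3 - <<'E'
from h import *
o=ctrl.get_obs();print(tocab(o["tool_pos"]),o["force"],o["opening"])
E
```

```text
clock: 3.6
tool_pos: [0.4449, 0.0425, 0.1743]
orientation: [-180.0, -0.1, -173.7]
force: [-4.3, -0.3, 3.3]
opening: 0.0004
[[-0.26192969 -0.00180666  0.17434152]] [-4.30801019 -0.28563307  3.25115261] 0.0003942491224481817
```

```bash
python3 -m handwheel '[[-0.005,0,0,0,0,0],[-0.010,0,0,0,0,0],[-0.016,0,0,0,0,0],[-0.022,0,0,0,0,0],[-0.028,0,0,0,0,0],[-0.034,0,0,0,0,0],[-0.039,0,0,0,0,0],[-0.043,0,0,0,0,0]]' 1
python3 - <<'E'
from h import *
o=ctrl.get_obs();print(tocab(o["tool_pos"]),o["force"],o["opening"])
s=ctrl.snapshot("top");t=ctrl.snapshot("side")
cv2.imwrite("pics/t2.png",np.hstack([cv2.resize(s["img"][150:330,165:365],None,fx=2,fy=2),cv2.resize(t["img"][80:260,200:400],None,fx=2,fy=2)]))
E
```

```text
clock: 4.6
tool_pos: [0.4883, 0.0473, 0.1744]
orientation: [-180.0, -0.0, -173.7]
force: [-4.5, -1.9, -1.6]
opening: 0.0002
[[-0.21825687 -0.00177944  0.17442413]] [-4.52519556 -1.91745273 -1.62621235] 0.00022372671660546954
```

View pics/t2.png

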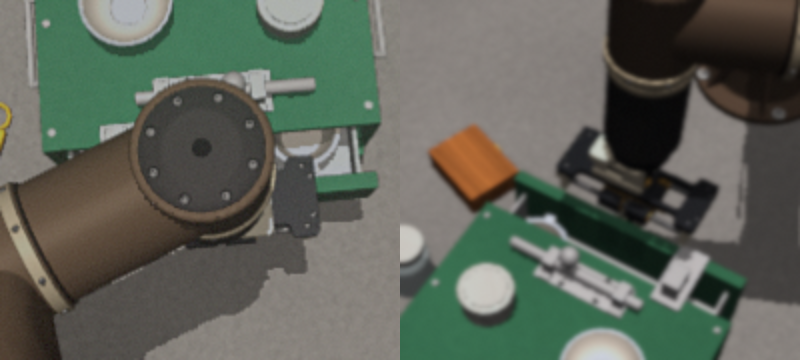

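```bash
python3 - <<'E'
from h import *
t=ctrl.snapshot("side");s=ctrl.snapshot("top")
print(tocab(onz(t,[(258.5,166.5),(371.5,222)],.18)).round(4))
print(tocab(onz(s,[(165+376/2,150+172/2),(165+376/2,150+190/2)],.18)).round(4))
E
```

```text
[[-0.1984 -0.1692  0.18  ]
 [-0.1954  0.1696  0.18  ]]
[[-0.1927 -0.17    0.18  ]
 [-0.2116 -0.168   0.18  ]]
```

```bash
python3 -m handwheel '[[-0.004,0,0,0,0,0],[-0.009,0,0,0,0,0],[-0.015,0,0,0,0,0],[-0.021,0,0,0,0,0],[-0.027,0,0,0,0,0],[-0.032,0,0,0,0,0],[-0.036,0,0,0,0,0],[-0.039,0,0,0,0,0]]' 1
python3 - <<'E'
from h import *
o=ctrl.get_obs();print(tocab(o["tool_pos"]),o["force"],o["opening"])
E
python3 -m handwheel '[[-0.002,0,0,0,0,0],[-0.004,0,0,0,0,0],[-0.006,0,0,0,0,0],[-0.008,0,0,0,0,0]]' 1
```

```text
clock: 5.8
tool_pos: [0.527, 0.0516, 0.1745]
orientation: [-180.0, -0.0, -173.7]
force: [-3.4, -1.0, 2.5]
opening: 0.0002
[[-0.17925484 -0.00176457  0.17447777]] [-3.41754054 -0.9604672   2.47000144] 0.00019749822781833928
clock: 6.3
tool_pos: [0.5347, 0.0524, 0.1745]
orientation: [-180.0, -0.0, -173.7]
force: [-3.1, 0.1, 1.3]
opening: 0.0001
```

```bash
python3 -m handwheel '[[-0.001,0,0,0,0,0],[-0.0025,0,0,0,0,0],[-0.004,0,0,0,0,0]]' 1
python3 -m handwheel '[[-0.001,0,0,0,0,0],[-0.002,0,0,0,0,0]]' 1
```

```text
clock: 6.68
tool_pos: [0.5381, 0.0528, 0.1745]
orientation: [-180.0, -0.1, -173.7]
force: [-9.7, 0.6, 6.5]
opening: 0.0001
clock: 6.92
tool_pos: [0.5381, 0.0528, 0.1745]
orientation: [-180.0, -0.3, -173.7]
force: [-18.0, 2.9, 13.2]
opening: 0.0001
```

```bash
python3 -m handwheel '[[-0.001,0,0,0,0,0],[-0.002,0,0,0,0,0]]' 1
```

```text
clock: 7.18
tool_pos: [0.5382, 0.0526, 0.1743]
orientation: [-180.0, -0.5, -173.7]
force: [-24.8, 3.2, 17.0]
opening: 0.0002
```

```bash
python3 -m handwheel '[[0.005,0,0,0,0,0],[0.015,0,0,0,0,0],[0.035,0,0,0,0,0],[0.045,0,-0.02,0,0,0],[0.045,0,-0.06,0,0,0],[0.045,0,-0.12,0,0,0]]' 1
python3 - <<'E'
from h import *
o=ctrl.get_obs();print(tocab(o["tool_pos"]),o["force"],o["orientation"])
s=ctrl.snapshot("top");t=ctrl.snapshot("side")
cv2.imwrite("pics/t3.png",np.hstack([cv2.resize(s["img"][120:300,165:365],None,fx=2,fy=2),cv2.resize(t["img"][100:280,180:380],None,fx=2,fy=2)]))
E
```

```text
clock: 7.92
tool_pos: [0.4973, 0.0483, 0.2949]
orientation: [-180.0, -0.1, -173.7]
force: [2.4, 1.1, 0.7]
opening: 0.0
[[-0.20913669 -0.00175717  0.29494861]] [2.35182199 1.06925153 0.65085805] [-1.79971688e+02 -8.12932362e-02 -1.73702672e+02]
```

View pics/t3.png

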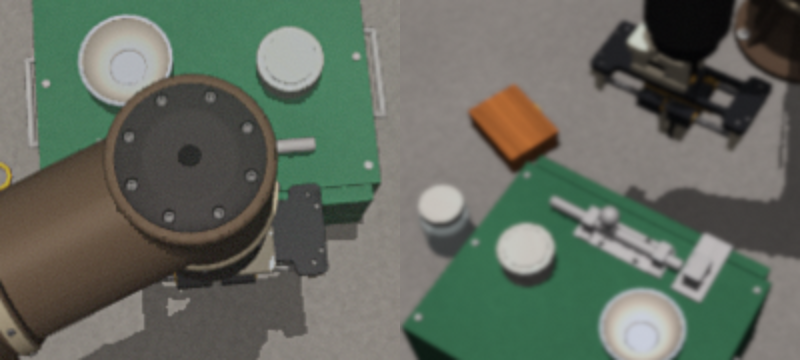

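```bash
python3 - <<'E'
from h import *
p=tow([[-.095,-.09,.293]])[0];print(p,rel(p))
s=ctrl.snapshot("side")
# tin top centre & dish centre from t3 (side panel)
print(tocab(onz(s,[(180+126/2,100+245/2)],.222)),tocab(onz(s,[(180+242/2,100+325/2)],.215)))
E
```

```text
[ 0.6204498  -0.02688125  0.293     ] (array([-0.11  , -0.0887,  0.0099]), array([0.0019, 0.0123, 0.0008]))
[[-0.01088501 -0.09438201  0.222     ]] [[0.00722005 0.0764866  0.215     ]]
```

```bash
python3 -m handwheel '[[-0.03,-0.025,0,0,0,0],[-0.065,-0.055,0,0,0,0],[-0.095,-0.078,0,0,0,0],[-0.11,-0.0885,0,0,0,0],[-0.11,-0.0885,0,0,0,0]]' 1
python3 - <<'E'
from h import *
o=ctrl.get_obs();print(tocab(o["tool_pos"]),o["force"],o["orientation"])
print(rel(tow([[-.095,-.09,.234]])[0]))
E
```

```text
clock: 8.7
tool_pos: [0.6173, -0.0279, 0.2931]
orientation: [-180.0, -0.1, -173.8]
force: [-0.3, -0.8, 0.6]
opening: 0.0004
[[-0.09825705 -0.0906227   0.29313315]] [-0.30105948 -0.76787483  0.56814087] [-1.79993276e+02 -1.03063317e-01 -1.73782843e+02]
(array([-0.0034,  0.0006,  0.0591]), array([-0.0001, -0.0018, -0.0014]))
```

```bash
python3 -m handwheel '[[-0.003,0,0.02,0,0,0],[-0.003,0,0.04,0,0,0],[-0.003,0,0.052,0,0,0],[-0.003,0,0.059,0,0,0],[-0.003,0,0.059,0,0,0]]' 1
python3 - <<'E'
from h import *
o=ctrl.get_obs();print(tocab(o["tool_pos"]),o["force"],o["orientation"])
s=ctrl.snapshot("top");t=ctrl.snapshot("side")
cv2.imwrite("pics/t4.png",np.hstack([cv2.resize(s["img"][120:300,165:365],None,fx=2,fy=2),cv2.resize(t["img"][100:280,180:380],None,fx=2,fy=2)]))
cv2.imwrite("pics/w4.png",ctrl.snapshot("wrist")["img"])
E
```

```text
clock: 9.32
tool_pos: [0.6198, -0.0269, 0.2356]
orientation: [-180.0, -0.0, -173.7]
force: [-1.0, 0.1, 0.5]
opening: 0.0003
[[-0.09566469 -0.08996521  0.23559422]] [-1.03246183  0.07371982  0.48281557] [-1.79997001e+02 -8.02984275e-03 -1.73691538e+02]
```

View pics/t4.png

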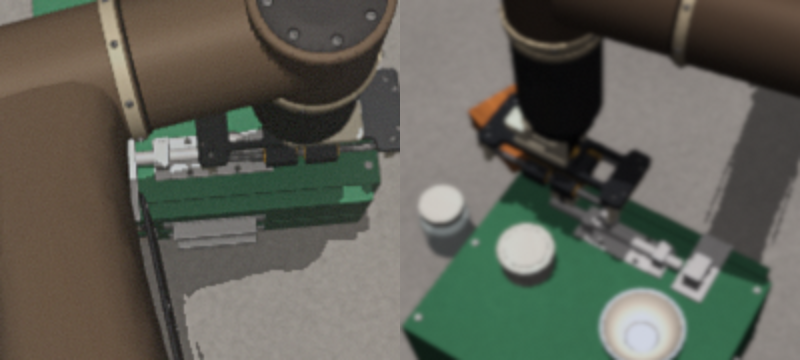

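View pics/w4.png

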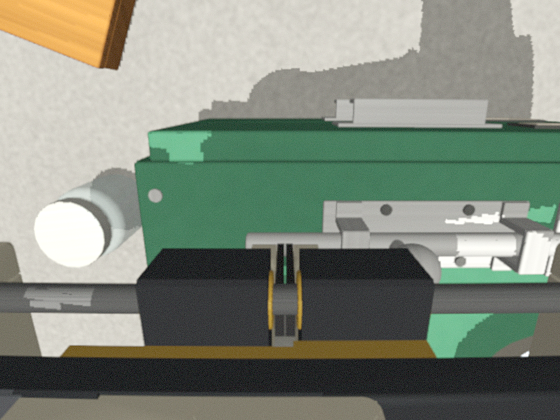

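```bash
python3 -m handwheel '[[0,0.005,0,0,0,0],[0,0.010,0,0,0,0],[0,0.015,0,0,0,0],[0,0.020,0,0,0,0],[0,0.025,0,0,0,0],[0,0.030,0,0,0,0],[0,0.035,0,0,0,0],[0,0.040,0,0,0,0]]' 1
python3 - <<'E'
from h import *
o=ctrl.get_obs();print(tocab(o["tool_pos"]),o["force"]@RC,o["orientation"])
cv2.imwrite("pics/w5.png",ctrl.snapshot("wrist")["img"])
E
```

```text
clock: 10.48
tool_pos: [0.6156, 0.0124, 0.2356]
orientation: [-180.0, -0.0, -173.7]
force: [0.2, -3.4, -0.6]
opening: 0.0001
[[-0.09548475 -0.05044837  0.23561683]] [-0.20231385 -3.43415996 -0.64203857] [-1.79950501e+02 -8.37449631e-03 -1.73715043e+02]
```

View pics/w5.png

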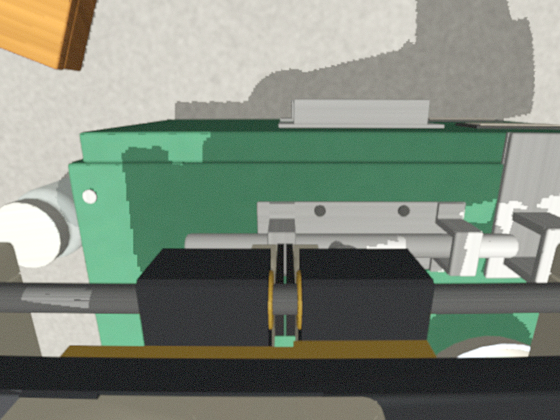

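```bash
python3 -m handwheel '[[0,0.004,0,0,0,0],[0,0.008,0,0,0,0],[0,0.012,0,0,0,0],[0,0.016,0,0,0,0],[0,0.020,0,0,0,0],[0,0.024,0,0,0,0]]' 1
python3 - <<'E'
from h import *
o=ctrl.get_obs();print(tocab(o["tool_pos"]),o["force"]@RC,o["orientation"])
E
```

```text
clock: 11.28
tool_pos: [0.613, 0.0368, 0.2355]
orientation: [-180.0, -0.0, -173.7]
force: [0.9, -3.2, -0.1]
opening: 0.0004
[[-0.0954591  -0.02592704  0.2355455 ]] [ 0.58778016 -3.23772739 -0.07332767] [-1.79999455e+02 -2.27999768e-03 -1.73709846e+02]
```

```bash
python3 -m handwheel '[[0,0.004,0,0,0,0],[0,0.008,0,0,0,0],[0,0.012,0,0,0,0],[0,0.016,0,0,0,0],[0,0.018,0,0,0,0]]' 1
python3 -m handwheel '[[0,0.0015,0,0,0,0],[0,0.003,0,0,0,0]]' 1
python3 - <<'E'
from h import *
o=ctrl.get_obs();print(tocab(o["tool_pos"]),o["force"]@RC,o["orientation"])
cv2.imwrite("pics/w6.png",ctrl.snapshot("wrist")["img"])
E
```

```text
clock: 11.9
tool_pos: [0.611, 0.0544, 0.2356]
orientation: [-180.0, -0.0, -173.7]
force: [2.4, -8.9, -1.4]
opening: 0.0002
clock: 12.15
tool_pos: [0.6109, 0.0547, 0.2357]
orientation: [-179.8, -0.1, -173.7]
force: [5.1, -18.5, -2.4]
opening: 0.0004
[[-0.09555578 -0.0078245   0.23566047]] [  3.07914712 -18.93985427  -2.35232659] [-1.79757380e+02 -5.13612017e-02 -1.73738552e+02]
```

View pics/w6.png

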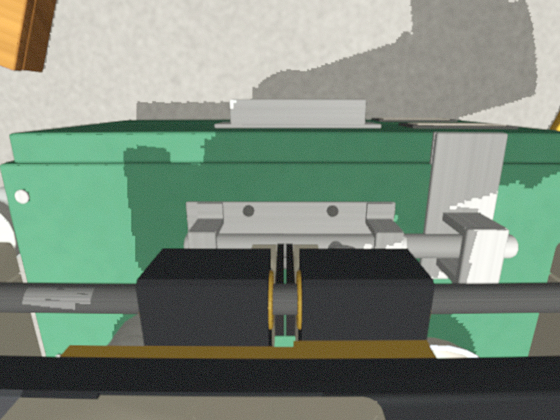

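```bash
python3 -m handwheel '[[0,-0.005,0,0,0,0],[0,-0.015,0,0,0,0],[0,-0.025,-0.02,0,0,0],[0,-0.025,-0.07,0,0,0],[0.04,-0.07,-0.08,0,0,0],[0.08,-0.12,-0.08,0,0,0],[0.12,-0.17,-0.08,0,0,0],[0.15,-0.22,-0.08,0,0,0]]' 1
python3 -m handwheel '[[0.02,-0.05,0,0,0,0],[0.04,-0.1,0,0,0,0],[0.04,-0.15,0,0,0,0],[0.04,-0.18,0,0,0,0],[0.04,-0.18,0,0,0,0]]'
python3 - <<'E'
from h import *
s=ctrl.snapshot("top");t=ctrl.snapshot("side")
f=lambda i:cv2.resize(i,None,fx=3,fy=3,interpolation=cv2.INTER_CUBIC)
cv2.imwrite("pics/t7.png",f(s["img"][80:270,165:365]));cv2.imwrite("pics/s7.png",f(t["img"][150:340,180:390]))
E
```

```text
clock: 13.2
tool_pos: [0.4844, -0.1788, 0.3162]
orientation: [180.0, 0.1, -173.6]
force: [1.1, -0.2, -0.2]
opening: 0.0006
clock: 13.82
tool_pos: [0.4655, -0.3626, 0.3147]
orientation: [179.9, -0.0, -173.9]
force: [-0.9, 0.1, 0.0]
opening: 0.0006
```

View pics/t7.png

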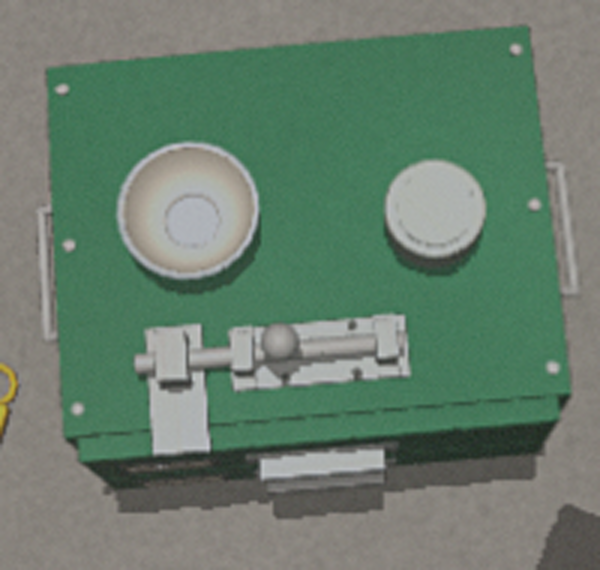

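View pics/s7.png

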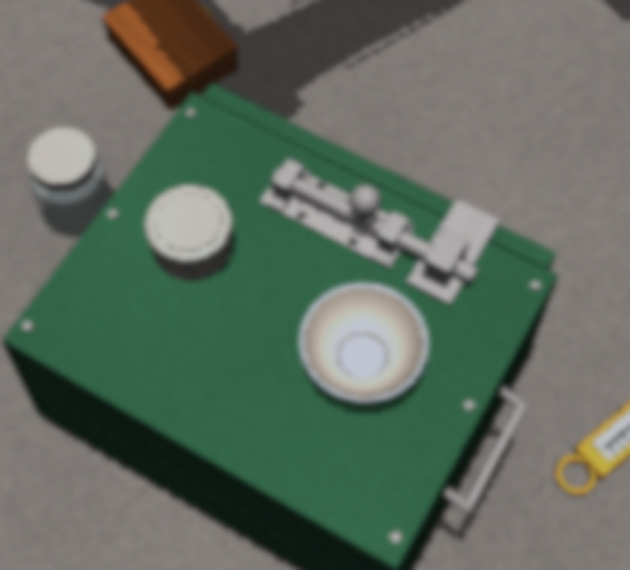

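```bash
python3 - <<'E'
from h import *
s=ctrl.snapshot("top");t=ctrl.snapshot("side")
z=lambda x,y:(165+x/3-.3,80+y/3-.3)
zs=lambda x,y:(180+x/3-.3,150+y/3-.3)
P,e=two(s,z(281,342),t,zs(366,199)); print("knob",tocab(P).round(4),e)
print("tip top",tocab(onz(s,[z(135,364)],.196)).round(4))
P,e=two(s,z(136,364),t,zs(473,271)); print("tip 2v",tocab(P).round(4),e)
print("front edge",tocab(onz(s,[z(80,438),z(560,396),z(81,460),z(560,420)],.18)).round(4))
E
```

```text
knob [[-0.0959  0.0193  0.2266]] 0.002151272476543527
tip top [[-0.0952  0.1224  0.196 ]]
tip 2v [[-0.0959  0.121   0.1993]] 0.0006692106423259141
front edge [[-0.1412  0.1668  0.18  ]
 [-0.141  -0.1721  0.18  ]
 [-0.1569  0.167   0.18  ]
 [-0.158  -0.1702  0.18  ]]
```

```bash
python3 - <<'E'
from plant import ctrl
print(ctrl.close_job())
E
```

```text
the job is handed in; nothing more can be done
None
```

I pushed the drawer home with the closed fingertips, at about 30–50 mm/s and slower near the end, until it met its stop. I then slid the bolt through the keeper by pushing its knob until that too met its stop, drew the arm clear and handed the job in at about 14 s.

| Final check | Measured | Expected |
|---|---|---|
| Drawer front's outer face (cabinet x) | −157 to −158 mm | −158 mm when shut |
| Bolt knob (cabinet y) | +19.3 mm | +20 mm at its stop |
| Bolt tip (cabinet y) | +121 to +122 mm | +123 mm at its stop |

- **Agreement:** the small differences are within the 2 mm camera calibration. The bolt tip shows beyond the keeper in both the top and side views.
- **Forces:** the drawer took about 3–5 N while moving, and I pressed it against its stop to about 30 N in total (25 N along x). The bolt took about 3 N while moving and about 19 N at its stop.
- **Other objects:** the dish and the tin on the cabinet look untouched. I did not measure the things on the bench again, but the arm touched nothing near them.
- **Not checked:** the drawer's contents cannot be seen once it is shut. They were upright when I last saw them all, just before the push; midway through only the mortar was partly in view, and it looked undisturbed.

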